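# Fit the retaining ring on the turntable spindle

### The job

The turntable's head is back together and only the retaining ring that holds its bearing is missing. Take the ring pliers from the wooden tool block, put their pins into the two eyes of the ring in the tray, spread it with the pliers and bring it down over the spindle until you feel it lie on the bearing - the head may be drawn out of its foot more or less, so go by touch and never ram it - then let it close fully into the groove. Only the pliers may touch the ring; leave the other things on the bench alone and stand the pliers back in their slot.

Things in the scene. Friction and masses are not known exactly. Their poses are not given: they have to be found in the camera images.
- base: Turntable without its disc: grey cast foot 132 mm across, fixed to the bench; on it the head: grey housing 82 mm across, sealed ball bearing 70 mm across, bright steel spindle nose. Origin on the vertical axis at the foot's underside. The head is clamped anywhere from fully in to 10 mm drawn out of the foot, which is NOT measured: the bearing's flat face is 54 to 64 mm above the origin.
- foot_top (a point): On the same axis, 34 mm up, at the top of the foot, where the head enters. The spindle nose above the bearing's face, from below: 6.5 mm of groove (28 mm across), 9.5 mm at full size (32 mm across), 4 mm of lead-in narrowing to 26 mm. The ring must lie on the bearing's face to be level with the groove. Bearing and spindle are greased (friction about 0.2).
- ring_center (a point): Centre of the dark steel retaining ring (external circlip) at half its 4.5 mm thickness; x points to the gap between its two eyed lugs, z up. Closed: 28.6 mm inside, 41 mm outside. It starts closed, flat on the floor (3 mm thick) of an aluminium tray with a rim 13 mm high. About 40 g; hung on spread pliers it holds by friction, its bow drooping a little.
- ring_lugs (a point): Point midway between the ring's two eyes when it is closed, 24.5 mm from ring_center along x. The eyes lie 8.7 mm to either side of it (y), each a through hole 6 mm wide in a lug about 10 mm wide.
- ring: The same ring, origin at its underside. With the pliers at their stop each arm is spread about 0.32 rad; the ring then clears the 32 mm spindle by about 1 mm all round if the spindle's axis is 3.4 mm from ring_center towards the lugs (+x). As it closes in the groove, ring_center moves onto the axis, so let the pins follow 4 to 5 mm towards the lug side.
- ring_arm_l (a joint): Spread of the ring's arm with the eye at +y, rad about a hinge near the bow: 0 closed, 0.42 at most. A spring closes it: about 2 N at the eye when closed, 7 N at 0.32.
- ring_arm_r (a joint): The same for the arm with the eye at -y.
- pliers_grip (a point): Where to grip the ring pliers: between the two grey handles, y across them (close the fingers along y), z up. They start upright, noses down, in the block's slot; pins' ends 126 mm below this point, handle ends 32 mm above. Handles 13 mm wide (x), 50 mm over their outsides; they give way at about 6 N, so close only until they are touched to hold the pliers unspread.
- pliers_pins (a point): Midway between the ends of the two pins: 3 mm thick, tapered, 4.2 mm long below a 9 mm shoulder, 16 mm apart at rest. Squeezing the handles SPREADS them, 1.4 mm for each mm a handle moves, to 47 mm apart at the stop (handles about 28 mm over their outsides). While they spread, the pliers shift some mm down in the grip, so give way upward if the pins press.
- pliers: The same pliers, 130 g; origin between the pins' ends, axes as pliers_grip. Their joint is 75 mm above the pins and 21 mm thick (x): by it they hang in the slot. Light holds slip if they are bumped; squeeze more for a firm hold on the way.
- slot (a point): Centre of the slot in the top of the fixed wooden tool block (66 x 60 mm, 72 mm high); the slot is 16 mm wide (x), 36 mm long (y) and goes through. Pliers hung in it have their grip point 60 mm above this point and their y along its y. Three hex keys stand beside it, 20 to 31 mm towards +x, up to 18 mm above the block.
- petri_dish_mid (a point): Middle of a loose glass dish, 60 mm across and 13 mm high, beyond the turntable: leave alone.
- scale_bar_mid (a point): Middle of a loose black and white scale bar, 108 x 18 x 10 mm, beyond the turntable: leave alone.
- loose_sherd_mid (a point): Middle of a loose pot sherd, 63 x 73 x 21 mm, beyond the turntable: leave alone.

How it is judged:
On the way, in this order (a step that is already met when the one before it is completed fails the run):
1. the ring, spread on the pliers, is lifted clear of the tray (height (world z) of ring_center above 0.03 m and value of joint each of ring_arm_l, ring_arm_r above 0.15 rad and contact force between pliers and ring above 0.5 N), for 0.2 s.
2. the ring has closed into the groove, level on the bearing (horizontal distance between ring_center and base below 0.002 m and z of ring_center in the frame of base between 0.055 and 0.069 m and value of joint each of ring_arm_l, ring_arm_r below 0.06 rad and angle between ring_center's own z axis and vertical below 0.09 rad), for 0.2 s.
At the end, for the whole second after the job is handed in: the ring is closed (both arms under 0.06 rad) in the groove, at rest, centred on the base's axis within 2 mm, level within 5 degrees, its middle 55 to 69 mm above the base's origin; the pliers stand upright in the slot, grip point within 8 mm of its axis and 57 to 64 mm above the block's top (all of step 2 and linear speed of each of ring, pliers below 0.02 m/s and horizontal distance between pliers_grip and slot below 0.008 m and z of pliers_grip in the frame of slot between 0.057 and 0.064 m and angle between pliers_grip's own z axis and vertical below 0.1 rad); the robot touches nothing.
It fails at once if the ring is pressed on the turntable with more than 20 N (contact force between ring and base above 20 N).
It fails at once if the fingers handle the ring itself (contact force between the fingers and ring above 0.5 N).
It fails at once if the petri dish, the scale bar or the loose sherd beside the turntable is shifted by more than 15 mm (distance of any of petri_dish_mid, scale_bar_mid, loose_sherd_mid from where it was at the start of the episode above 0.015 m).
It also fails if it takes over 70 s, if anything falls off the work surface, if the arm or the gripper's body presses on something with over 40 N, if the wrist force passes 120 N, or if a joint passes its speed limit or range.

### The arm

A 7-joint arm with a two-finger parallel gripper is mounted at the origin on a cart in front of the work surface, level with it; the furniture and walls round the work are solid. World frame = base frame: x ahead of the robot, y to its left, z up, the work surface at z = 0. Lengths are in m, angles in rad, forces in N, time in s.
With the tool pointing down it reaches from about 0.4 to 0.85 m from the base axis. Payload 10.4 kg.
Tool frame: the origin (TCP) lies between the finger pads; the fingertips stand ahead of it and the grasp point (between the pads) lies 5 mm behind it (manip.tip_extent is the z of the fingertips in the tool frame, in m); z points along the fingers, y is the line along which they close (so a half turn about z gives the same grasp; the last joint's range is limited). The gripper opens to 85 mm and grips with 20 to 120 N. Pads are 22 mm wide; open, the fingers measure 114 mm over their backs; the gripper's body (76 mm by 85 mm) begins 54 mm behind the grasp point. The pads swing forward as they close: fully open they stand 13 mm farther back than shut.
Start: joints at [-1.368, 0.332, -0.065, 1.46, 0.022, 1.35, -0.088], TCP at [0.14, 0.609, 0.245] pointing down, gripper open.
Joint ranges: [-2.6, 2.6], [-0.5, 2.12], [-1.47, 1.34], [0.16, 2.42], [-1.27, 4.41], [0.06, 2.06], [-2.6, 2.6]. Speed limits (rad/s): [2.22, 2.22, 2.79, 2.79, 3.14, 3.14, 3.14].

### API

Orientations are given as a unit quaternion [x, y, z, w].
In Python, from workcell import status, viewer, manip gives the robot as it stands.
- The arm moves only by the tool play_rows, never from a script. Its argument "plan" is one flat list of numbers, 7 for each row, row after row: the turn, a rotation vector about the tool's x, y, z in degrees, then the shift along the tool's x, y, z in m, then the opening, from 0 (shut) to 1 (fully open). In form: [ax, ay, az, dx, dy, dz, grip, ax, ay, az, dx, dy, dz, grip, ...]. A call has 1 to 20 rows; each row is the pose to reach, as a shift and turn from the pose commanded when the call began, along the tool's axes at that moment; what a row does not reach only later rows make up. A row lasts 1/8 s, in which the tool goes at most 62.5 mm and 10.7 degrees, less where a joint would pass 70% of its speed; a pose out of reach is approached as far as the arm can. A call with a gripper value outside its range is refused whole. The fingers move at their own pace and stop on an object; "squeeze" is the grip in N (left out, the last holds). Time passes only in rows, so rows that repeat a pose let the fingers close. It gives the time, the measured TCP pose, the force, the opening and the grip force at its end, in the units of the state.
- status.get_obs(): the state, without advancing time (a new reading comes with each control period).
- viewer.camera(name): name is "side" or "top" or "wrist"; returns the picture (420x560x3 uint8, red, green, blue); there is no depth.
- viewer.camera_model(name): a dict with "fx", "fy", "cx", "cy" (pixels), "R" (3x3) and "t" (3): a world point X has camera coordinates R X + t. Camera axes: x right, y down, z forward; pixel columns grow to the right and rows downward; lengths in m; the calibration is good to about 2 mm. A picture is of the moment at which its call begins: read the wrist's pose just before it. camera_model takes no time and is no camera call; for the wrist camera it gives the pose at the moment of the call.
- manip.hand_in(): hands the job in; it is judged then, once.
The state is a dict: "clock": time; "joint_pos": joint angles; "joint_velocities": joint speeds; "tau": joint torques, N m; "position": TCP position; "ee_rot": TCP orientation; "ft_force": force on the tool from outside, world axes, zero at the start; "torque": the same for the moment, N m; "grip_width": opening from 0.0 (shut) to 1.0 (fully open); "grasp_force": force on a finger pad.
Only numpy, scipy, OpenCV 4.12 (cv2) and the standard library are available. Lean on these libraries where they do the work, as an engineer would, in place of code of your own. Each camera call takes 0.05 s, during which the arm holds its last target. There are 200 camera calls.

## Working session

There is one attempt and no reset: what is moved stays moved. The work goes in short steps, Python scripts to look and compute and a tool call to move; the robot and the scene stay as the last step left them, time stands still between calls to the robot, and variables do not carry over. Pictures are saved under pics/ and viewed, at most 10 in all, crops included, and the job is handed in when it is done.

Besides the shell and the picture viewer there is one more tool, called after "Emit:" by a JSON object that holds its "api" and its "payload". play_rows: Moves the arm, as the interface text tells. Its arguments: {"type":"object","properties":{"plan":{"type":"array","items":{"type":"number"}},"squeeze":{"type":"number"}},"required":["plan"]}

```bash
mkdir -p pics; cat > h.py <<'E'
import numpy as np, cv2
from workcell import status, viewer, manip
from scipy.spatial.transform import Rotation as Ro
def ray(name,u,v,z,m=None):
    m=m or viewer.camera_model(name); R=np.array(m['R']);t=np.array(m['t'])
    d=R.T@np.array([(u-m['cx'])/m['fx'],(v-m['cy'])/m['fy'],1]); c=-R.T@t
    return c+d*(z-c[2])/d[2]
def proj(m,X):
    p=np.array(m['R'])@np.array(X)+np.array(m['t']); return np.array([m['cx']+m['fx']*p[0]/p[2],m['cy']+m['fy']*p[1]/p[2]])
def grab(name,out,crop=None,s=1):
    im=viewer.camera(name)[:,:,::-1]
    if crop: x0,y0,x1,y1=crop; im=im[y0:y1,x0:x1]
    cv2.imwrite('pics/'+out,cv2.resize(np.ascontiguousarray(im),None,fx=s,fy=s,interpolation=cv2.INTER_CUBIC)); return im
E
python3 - <<'E'
from h import *
o=status.get_obs();print(o, manip.tip_extent)
a=viewer.camera('top');b=viewer.camera('side')
cv2.imwrite('pics/top0.png',cv2.resize(a[:,:,::-1],(800,600)));cv2.imwrite('pics/side0.png',cv2.resize(b[:,:,::-1],(800,600)))
np.save('top0',a);np.save('side0',b)
for n in('top','side','wrist'):
    m=viewer.camera_model(n);print(n,m['fx'],m['cx'],m['cy'],-np.array(m['R']).T@m['t'],np.round(m['R'],3).tolist())
E
```

```text
{'clock': 0.0, 'joint_pos': array([-1.36755746,  0.33289877, -0.06471723,  1.46097745,  0.0215986 ,
        1.34990959, -0.08851517]), 'joint_velocities': array([-6.36761982e-04, -1.42983654e-03, -9.33328927e-04,  2.18151133e-04,
       -3.79194467e-05, -1.34651157e-03,  6.42440364e-04]), 'tau': array([-5.38650074e-04, -6.25466323e+01,  4.86637757e-02, -3.91597438e+01,
        1.61511416e-02,  1.01329613e-02,  3.86283261e-05]), 'position': array([0.13986361, 0.60876403, 0.24448192]), 'ee_rot': array([ 1.12668373e-01,  9.93632365e-01, -7.46919087e-04, -5.25947064e-05]), 'ft_force': array([0.25306306, 0.36732738, 0.01291624]), 'torque': array([-0.02496562,  0.02622714,  0.02955429]), 'grasp_force': 0.0, 'grip_width': 0.9976210162271738} 0.014
top 404.4061610196435 287.6442389655186 211.12888202038633 [ 0.46385838 -0.03425765  1.15393422] [[0.016, -1.0, -0.017], [-0.994, -0.014, -0.105], [0.105, 0.019, -0.994]]
side 513.1540290117861 284.9202681360209 212.95614238661014 [0.21029636 0.71736017 0.72804952] [[-0.906, -0.423, 0.018], [-0.263, 0.529, -0.806], [0.331, -0.735, -0.591]]
wrist 365.9971442550491 281.9921675017046 212.34713410227008 [0.06061872 0.62725864 0.37301067] [[0.224, 0.975, -0.002], [0.925, -0.212, 0.315], [0.306, -0.073, -0.949]]
```

View pics/top0.png

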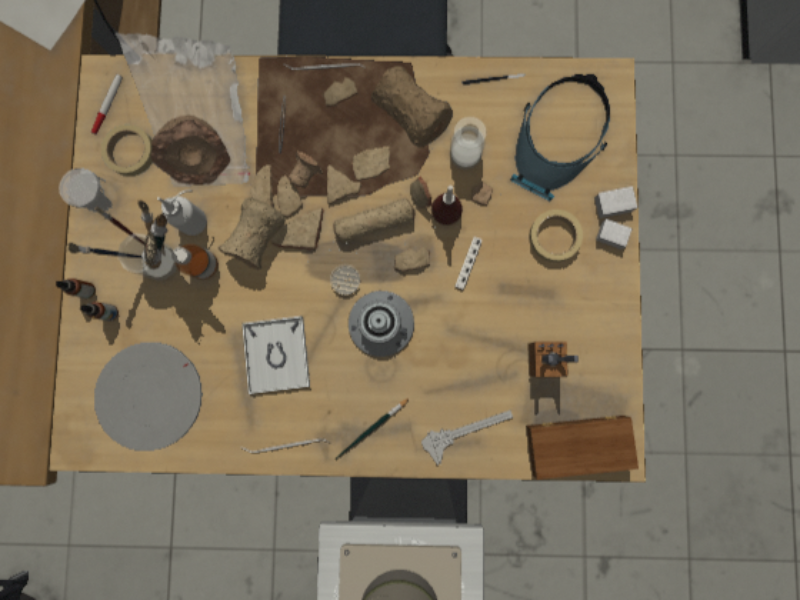

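View pics/side0.png

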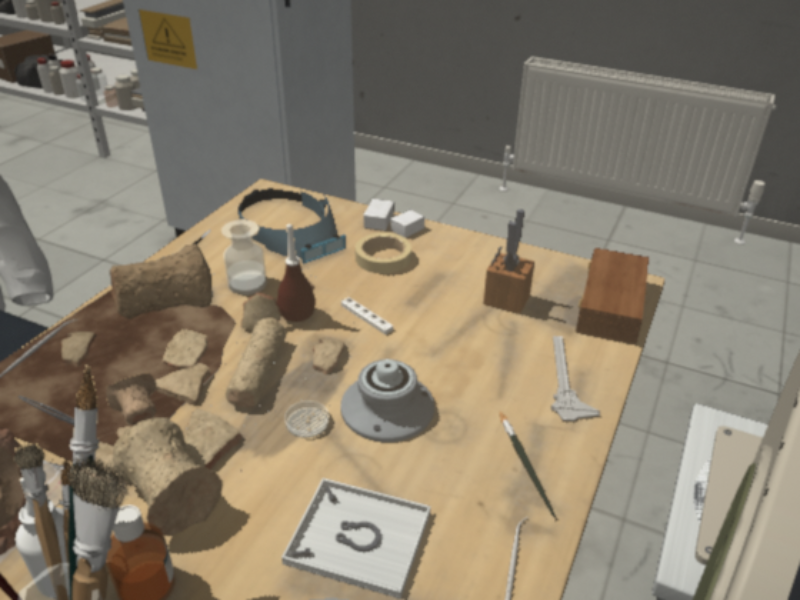

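The top view shows the block near (550,358), the turntable at (380,322) and the tray with the ring at (276,352); the ring's gap faces the camera's top (+x). Next I'll enlarge these.

```bash
python3 - <<'E'
from h import *
a=np.load('top0.npy')[:,:,::-1]
def c(x,y,w,s): 
    im=a[y-w:y+w,x-w:x+w]; return cv2.resize(im,(400,300*400//300) if 0 else (400,400),interpolation=cv2.INTER_CUBIC)
cv2.imwrite('pics/c1.png',np.hstack([c(387,250,25,8),c(193,248,25,8)]))
cv2.imwrite('pics/c2.png',c(266,227,25,8))
for (u,v,z) in [(387,250,.07),(193,248,.005),(266,227,.07)]: print(ray('top',u,v,z))
E
```

```text
[ 0.47849829 -0.27976944  0.07      ]
[0.47617733 0.2543875  0.005     ]
[0.53481173 0.04343534 0.07      ]
```

View pics/c1.png

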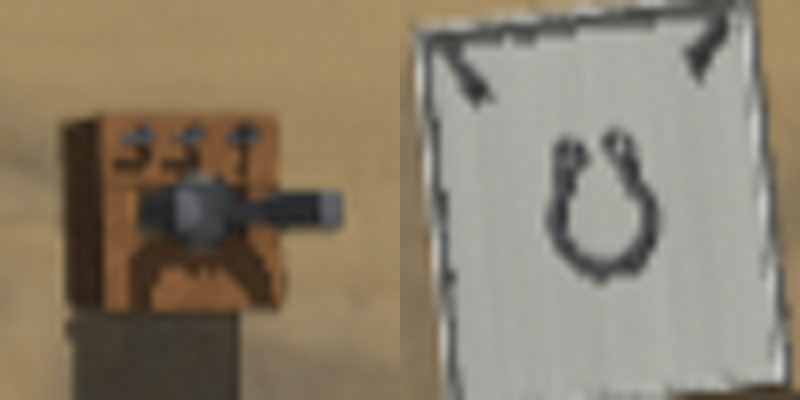

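Block centre is at about crop (192,208). The ring's eyes are at (570,150) and (617,140), with its centre near (605,215). Next I'll move the wrist camera over the ring.

Emit:
{"api": "play_rows", "payload": {"plan": [0,0,-12.94,-0.2,-0.14,0,1,0,0,-12.94,-0.392,-0.278,0,1,0,0,-12.94,-0.392,-0.278,0,1,0,0,-12.94,-0.392,-0.278,0,1,0,0,-12.94,-0.392,-0.278,0,1,0,0,-12.94,-0.392,-0.278,0.04,1,0,0,-12.94,-0.392,-0.278,0.085,1,0,0,-12.94,-0.392,-0.278,0.085,1,0,0,-12.94,-0.392,-0.278,0.085,1,0,0,-12.94,-0.392,-0.278,0.085,1]}}

```text
clock: 1.35
position: [0.4595, 0.2505, 0.1601]
ee_rot: [0.0, 1.0, -0.0, -0.0]
ft_force: [-0.4, -0.1, 0.6]
grip_width: 0.999
grasp_force: 0.0
```

```bash
python3 - <<'E'
from h import *
import pickle
m=viewer.camera_model('wrist'); im=viewer.camera('wrist'); np.save('w1',im); pickle.dump(m,open('w1.pkl','wb'))
o=status.get_obs();print(o['clock'],o['position'],o['ee_rot'],o['joint_pos'])
c=proj(m,[.476,.254,.005]);print(c)
cv2.imwrite('pics/w1.png',im[:,:,::-1])
E
```

```text
1.4 [0.45933299 0.25146655 0.16060038] [-6.02954610e-04  9.99999764e-01  3.27145997e-04  2.41346981e-05] [-0.79863413  0.17329832  0.23287241  1.84828893 -0.04470853  1.12458977
  1.02216301]
[286.37457605 217.01604901]
```

View pics/w1.png

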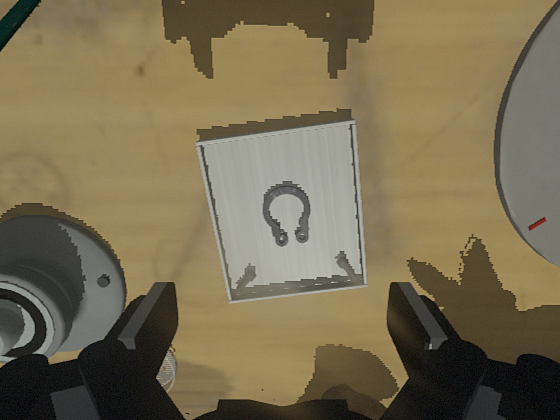

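The ring is seen with eyes at about (282,239) and (303,237) and bow at (286,190); image down is world +x. Going on to the turntable, then the block.

Emit:
{"api": "play_rows", "payload": {"plan": [0,0,0,-0.03,-0.207,-0.04,1,0,0,0,-0.03,-0.207,-0.04,1,0,0,0,-0.03,-0.207,-0.04,1,0,0,0,-0.03,-0.207,-0.04,1,0,0,0,-0.03,-0.207,-0.04,1,0,0,0,-0.03,-0.207,-0.04,1]}}

```text
clock: 2.15
position: [0.4896, 0.0455, 0.2005]
ee_rot: [-0.001, 1.0, 0.0, 0.0]
ft_force: [0.4, 0.3, 0.1]
grip_width: 0.999
grasp_force: 0.0
```

```bash
python3 - <<'E'
from h import *
import pickle
m=viewer.camera_model('wrist'); im=viewer.camera('wrist'); np.save('w2',im); pickle.dump(m,open('w2.pkl','wb'))
print(status.get_obs()['position'],proj(m,[.53,.043,.07]))
E
```

```text
[0.48952303 0.04552252 0.20035438] [278.63205439 256.18164516]
```

Emit:
{"api": "play_rows", "payload": {"plan": [0,0,0,0.06,-0.323,-0.02,1,0,0,0,0.06,-0.323,-0.02,1,0,0,0,0.06,-0.323,-0.02,1,0,0,0,0.06,-0.323,-0.02,1,0,0,0,0.06,-0.323,-0.02,1,0,0,0,0.06,-0.323,-0.02,1,0,0,0,0.06,-0.323,-0.02,1,0,0,0,0.06,-0.323,-0.02,1]}}

```text
clock: 3.2
position: [0.4307, -0.2775, 0.2199]
ee_rot: [-0.002, 1.0, 0.0, -0.0]
ft_force: [-0.2, 0.0, 0.1]
grip_width: 0.998
grasp_force: 0.0
```

```bash
python3 - <<'E'
from h import *
import pickle
m=viewer.camera_model('wrist'); im=viewer.camera('wrist'); np.save('w3',im); pickle.dump(m,open('w3.pkl','wb'))
print(status.get_obs()['position'],proj(m,[.478,-.28,.072]))
w1=np.load('w1.npy');w2=np.load('w2.npy')
r=lambda a,x,y,w,h,s:cv2.resize(a[y:y+h,x:x+w],None,fx=s,fy=s,interpolation=cv2.INTER_CUBIC)
p2=proj(pickle.load(open('w2.pkl','rb')),[.53,.043,.07]).astype(int)
q=proj(m,[.478,-.28,.072]).astype(int); print(p2,q)
x3,y3=max(q[0]-80,0),max(q[1]-75,0); x2,y2=p2[0]-75,p2[1]-75
x2=min(max(x2,0),410);y2=min(max(y2,0),270);x3=min(x3,400);y3=min(y3,220);print(x2,y2,x3,y3)
A=np.vstack([r(w1,250,175,75,75,4),r(w2,x2,y2,150,150,2)])
B=r(w3,x3,y3,160,200,3)
A=A[:, :300]; B=B[:600,:480]
cv2.imwrite('pics/m1.png',np.hstack([A,B])[:,:,::-1]); print(A.shape,B.shape)
E
```

```text
[ 0.43062065 -0.27755708  0.22000002] [278.80669449 255.02117943]
[278 256] [278 255]
203 181 198 180Traceback (most recent call last):
  File "<stdin>", line 12, in <module>
NameError: name 'w3' is not defined. Did you mean: 'w1'?
```

```bash
python3 - <<'E'
from h import *
w1=np.load('w1.npy');w2=np.load('w2.npy');w3=np.load('w3.npy')
r=lambda a,x,y,w,h,s:cv2.resize(a[y:y+h,x:x+w],None,fx=s,fy=s,interpolation=cv2.INTER_CUBIC)
A=np.vstack([r(w1,250,175,75,75,4),r(w2,203,181,150,150,2)])
cv2.imwrite('pics/m1.png',np.hstack([A,r(w3,198,180,160,200,3)])[:,:,::-1])
E
```

```text
(no output)
```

View pics/m1.png

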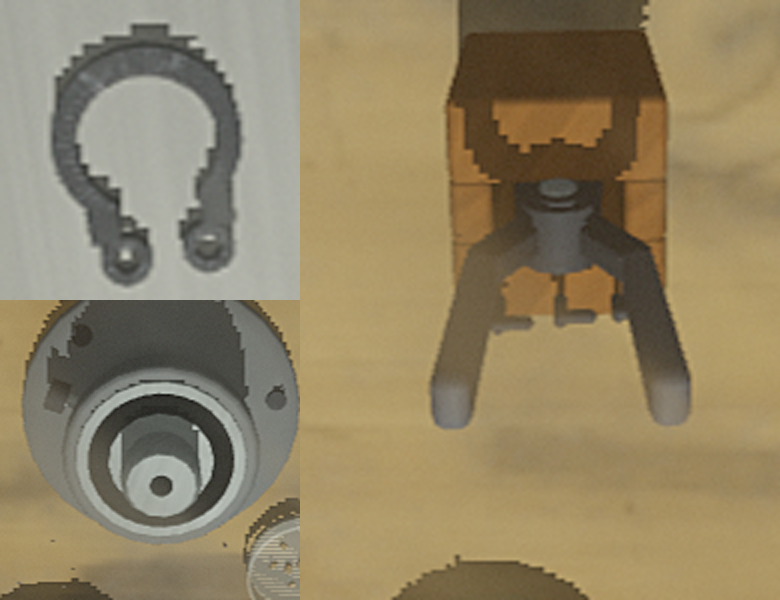

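```bash
python3 - <<'E'
from h import *
import pickle
M=[pickle.load(open(f'w{i}.pkl','rb')) for i in (1,2,3)]
e1=ray('',281.75,239.5,.0075,M[0]);e2=ray('',302,236.5,.0075,M[0]);print('eyes',e1,e2,np.linalg.norm(e1-e2))
d=e2-e1;yaw=np.arctan2(d[1],d[0])-np.pi/2;print('yaw',np.degrees(yaw))
mid=(e1+e2)/2;print('mid',mid,'centre from eyes',mid-.0245*np.array([np.cos(yaw),np.sin(yaw),0]))
print('ring c by outline',ray('',250+146/4,175+140/4,.0075,M[0]))
print('top eyes',ray('top',189.25,241.75,.0075),ray('top',195.1,240.5,.0075))
f=lambda x,y:((x-300)/3+198,y/3+180)
for n,x,y,z in [('h',561,389,.164),('hl',432,427,.164),('hr',690,427,.164),('b',447,97,.072),('b',667,97,.072),('b',667,315,.072),('slotL1',450,183,.072),('L2',452,243,.072),('R1',667,183,.072),('R2',667,243,.072),('eL',515,213,.072),('eR',623,213,.072),('pivot',558,188,.09)]: print(n,ray('',*f(x,y),z,M[2])[:2])
for z in(.074,.079,.084):print('sp',ray('',283.5,424,z,M[1])[:2],ray('top',380*.7,322*.7,z)[:2])
E
```

```text
eyes [0.49485192 0.25019699 0.0075    ] [0.49217985 0.26694056 0.0075    ] 0.016955442542818062
yaw 9.067251017095485
mid [0.49351589 0.25856878 0.0075    ] centre from eyes [0.46932204 0.25470773 0.0075    ]
ring c by outline [0.46914988 0.25405444 0.0075    ]
top eyes [0.49364891 0.26517863 0.0075    ] [0.49745241 0.24864262 0.0075    ]
h [ 0.47000893 -0.27563076]
hl [ 0.47869532 -0.30092271]
hr [ 0.47856123 -0.25024965]
b [ 0.4408679  -0.30529469]
b [ 0.44071464 -0.24696524]
b [ 0.50586686 -0.2446514 ]
slotL1 [ 0.46552304 -0.30515407]
L2 [ 0.48351579 -0.30507725]
R1 [ 0.46536758 -0.24608971]
R2 [ 0.48335866 -0.24545077]
eL [ 0.47438885 -0.28753284]
eR [ 0.47431071 -0.25786147]
pivot [ 0.4592645  -0.27587746]
sp [0.69531729 0.04736381] [0.53884025 0.04324283]
sp [0.68968678 0.04732349] [0.53849309 0.04288401]
sp [0.68405626 0.04728318] [0.53814593 0.04252519]
```

View pics/c2.png

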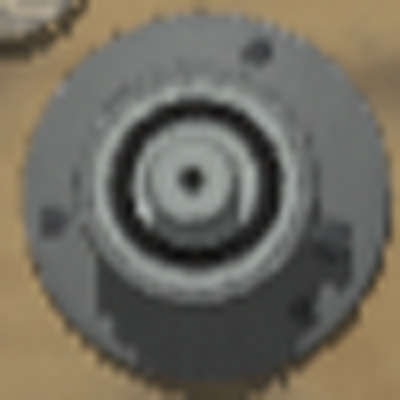

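Handles are centred at y -0.2756 and the slot at about x 0.474, yaw about 0. Grasping.

Emit:
{"api": "play_rows", "payload": {"plan": [0,0,0,-0.043,0.002,0,1,0,0,0,-0.043,0.002,0,1,0,0,0,-0.043,0.002,0.05,1,0,0,0,-0.043,0.002,0.093,1,0,0,0,-0.043,0.002,0.093,1,0,0,0,-0.043,0.002,0.093,0.65,0,0,0,-0.043,0.002,0.093,0.65,0,0,0,-0.043,0.002,0.093,0.6,0,0,0,-0.043,0.002,0.093,0.6], "squeeze": 20}}

```text
clock: 4.38
position: [0.4731, -0.2776, 0.1279]
ee_rot: [-0.0, 1.0, 0.0, 0.001]
ft_force: [-0.1, -0.2, 0.1]
grip_width: 0.604
grasp_force: 0.3
```

```bash
python3 - <<'E'
from h import *
import pickle
M=[pickle.load(open(f'w{i}.pkl','rb')) for i in (1,2,3)]
for z in(.074,.079,.084):print('sp',ray('',283.5,274,z,M[1])[:2],ray('top',264.9,224.5,z)[:2])
for z in(.005,.034):print('foot',ray('top',266.75,227.1,z))
o=status.get_obs();print(o['position'],o['ft_force'],o['grip_width'],o['grasp_force'])
E
```

```text
sp [0.54330698 0.04681116] [0.54121071 0.04624548]
sp [0.54065788 0.04678169] [0.54085257 0.04587275]
sp [0.53800878 0.04675221] [0.54049444 0.04550003]
foot [0.53881387 0.0459501  0.005     ]
foot [0.53692193 0.0439256  0.034     ]
[ 0.47309886 -0.27755013  0.1278773 ] [-0.13346079 -0.23171593  0.11519497] 0.6044318828928776 0.2993414310162734
```

Emit:
{"api": "play_rows", "payload": {"plan": [0,0,0,0,0.002,0,0.6,0,0,0,0,0.002,0,0.58,0,0,0,0,0.002,0,0.57,0,0,0,0,0.002,0,0.56,0,0,0,0,0.002,0,0.56]}}

```text
clock: 5.0
position: [0.4732, -0.2758, 0.1279]
ee_rot: [-0.0, 1.0, -0.0, 0.001]
ft_force: [0.1, -1.2, 6.4]
grip_width: 0.565
grasp_force: 5.8
```

Emit:
{"api": "play_rows", "payload": {"plan": [0,0,0,0,0,0,0.54,0,0,0,0,0,-0.005,0.53,0,0,0,0,0,-0.02,0.53,0,0,0,0,0,-0.04,0.53,0,0,0,0,0,-0.06,0.53,0,0,0,0,0,-0.09,0.53,0,0,0,0,0,-0.12,0.53,0,0,0,0,0,-0.12,0.53,0,0,0,0,0,-0.12,0.53]}}

```text
clock: 6.12
position: [0.4725, -0.2754, 0.247]
ee_rot: [-0.0, 1.0, 0.0, -0.0]
ft_force: [0.3, -0.5, -0.7]
grip_width: 0.529
grasp_force: 4.9
```

```bash
python3 - <<'E'
from h import *
o=status.get_obs();print(o['position'],o['ft_force'],o['grip_width'],o['grasp_force'])
a=grab('wrist','w4.png');b=viewer.camera('side')
cv2.imwrite('pics/w4.png',np.hstack([cv2.resize(a,(440,330)),np.ascontiguousarray(b[80:410,300:560,::-1])]))
E
```

```text
[ 0.47245792 -0.27537753  0.247     ] [ 0.32052599 -0.47642272 -0.71622393] 0.5288278838226439 4.912573546171188
```

View pics/w4.png

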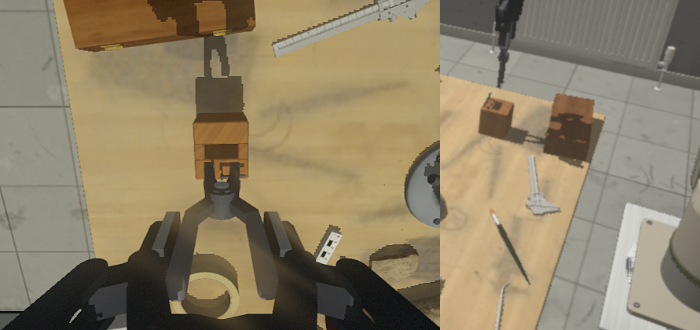

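The pliers are held upright in the grip with the pins clear above the block. Carrying them over to the tray.

Emit:
{"api": "play_rows", "payload": {"plan": [0,0,0,0,0.01,0,0.53,0,0,0,0,0.035,0,0.53,0,0,0,0,0.075,0,0.53,0,0,0,0,0.12,0,0.53,0,0,0,0,0.165,0,0.53,0,0,0,0,0.21,0,0.53,0,0,0,0,0.255,0,0.53,0,0,0,-0.005,0.3,0,0.53,0,0,-1,-0.01,0.345,0,0.53,0,0,-2,-0.015,0.39,0,0.53,0,0,-4,-0.021,0.43,0,0.53,0,0,-6,-0.021,0.465,0,0.53,0,0,-8,-0.021,0.495,0,0.53,0,0,-9,-0.021,0.517,0,0.53,0,0,-9,-0.021,0.528,0,0.53,0,0,-9,-0.021,0.533,0.03,0.53,0,0,-9,-0.021,0.533,0.07,0.53,0,0,-9,-0.021,0.533,0.09,0.53,0,0,-9,-0.021,0.533,0.09,0.53]}}

```text
clock: 8.6
position: [0.4932, 0.2562, 0.156]
ee_rot: [-0.078, 0.997, -0.001, -0.001]
ft_force: [0.1, -0.7, -1.0]
grip_width: 0.529
grasp_force: 4.9
```

```bash
cat > see.py <<'E'
from h import *
import pickle,sys
n=sys.argv[1]
def see(n,box=None,s=5,pts=()):
    o=status.get_obs();m=viewer.camera_model('wrist');im=viewer.camera('wrist')
    np.save(n,im);pickle.dump(m,open(n+'.pkl','wb'))
    print(np.round(o['position'],4),np.round(o['ee_rot'],4),o['ft_force'].round(2),o['grip_width'],o['grasp_force'],o['clock'])
    R=Ro.from_quat(o['ee_rot'])
    c=proj(m,o['position']+R.apply([0,0,.121])); print('pins pred px',c)
    x,y=int(c[0])-70,int(c[1])-55
    x=max(0,min(x,420));y=max(0,min(y,310));print('crop',x,y)
    cv2.imwrite('pics/'+n+'.png',cv2.resize(im[y:y+110,x:x+140,::-1],None,fx=5,fy=5,interpolation=cv2.INTER_CUBIC))
see(n)
E
python3 see.py w5
```

```text
[0.4932 0.2562 0.156 ] [-7.77e-02  9.97e-01 -9.00e-04 -1.20e-03] [ 0.11 -0.69 -1.  ] 0.5291379949734808 4.906489849090576 8.6
pins pred px [281.95773692 210.59075731]
crop 211 155
```

View pics/w5.png

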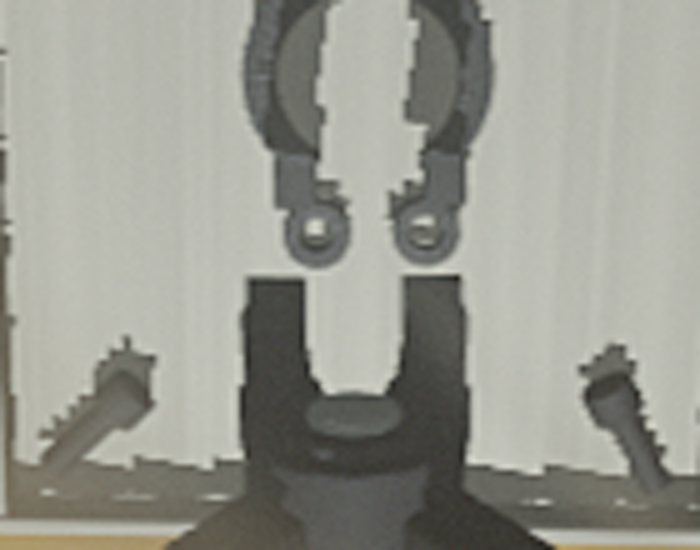

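Eyes at crop (316,229) and (425,227); the noses' lower front edges are at v≈275, spanning 246–304 and 404–462. They are about 22 mm apart, so they must close to about 17.4.

```bash
python3 - <<'E'
from h import *
import pickle
m=pickle.load(open('w5.pkl','rb'))
f=lambda x,y:(211+(x+0)/5,155+y/5)
p=np.array([.4932,.2562,.156]);R=Ro.from_quat([-.0777,.997,-.0009,-.0012])
e=[ray('',*f(*q),.0075,m) for q in((316,229),(425,227))]
mid=(e[0]+e[1])/2;d=e[1]-e[0];print(e,np.linalg.norm(d),np.degrees(np.arctan2(d[1],d[0]))-90)
print('mid',mid,'in tool',R.inv().apply(mid-p))
for z0 in(.117,.121,.125):
  g=proj(m,p+R.apply([.0045,0,z0-.0042]));print(z0,(g-[211,155])*5)
print(R.apply([0,0,.15]))
E
```

```text
[array([0.4947126 , 0.24995144, 0.0075    ]), array([0.49171988, 0.26688806, 0.0075    ])] 0.017198998392094118 10.020770310168047
mid [0.49321624 0.25841975 0.0075    ] in tool [-0.00073602  0.00242923  0.1484949 ]
0.117 [354.90039009 264.95469992]
0.121 [354.92217623 256.32060997]
0.125 [354.94332792 247.93795649]
[-0.00033792 -0.00029715 -0.14999933]
```

```bash
python3 - <<'E'
from h import *
import pickle
m=pickle.load(open('w5.pkl','rb'))
p=np.array([.4932,.2562,.156]);R=Ro.from_quat([-.0777,.997,-.0009,-.0012])
for x,z in((.0105,.046),(.0085,.046),(.0105,.041),(.0105,.051),(0,.117),(.002,.117),(.003,.117),(0,.121),(.0015,.121)):
  g=proj(m,p+R.apply([x,0,z]));print(x,z,(g-[211,155])*5)
E
python3 - <<'E'
import sys; sys.path.insert(0,'.')
from h import *
b=viewer.camera('side');m=viewer.camera_model('side');o=status.get_obs()
p=o['position'];c=proj(m,p+[0,0,-.121]);print(c)
x,y=int(c[0])-40,int(c[1])-70;print(x,y)
cv2.imwrite('pics/s5.png',cv2.resize(b[y:y+95,x:x+80,::-1],None,fx=6,fy=6,interpolation=cv2.INTER_CUBIC))
E
```

```text
0.0105 0.046 [354.37535547 406.47605529]
0.0085 0.046 [354.38621224 424.50665586]
0.0105 0.041 [354.32353539 425.28802203]
0.0105 0.051 [354.42462189 388.59112838]
0 0.117 [354.93805916 286.29507217]
0.002 0.117 [354.93149677 272.82536476]
0.003 0.117 [354.92820356 266.06585434]
0 0.121 [354.95885164 277.52990735]
0.0015 0.121 [354.95404159 267.56436683]
[238.88739198 358.53602458]
198 288
```

View pics/s5.png

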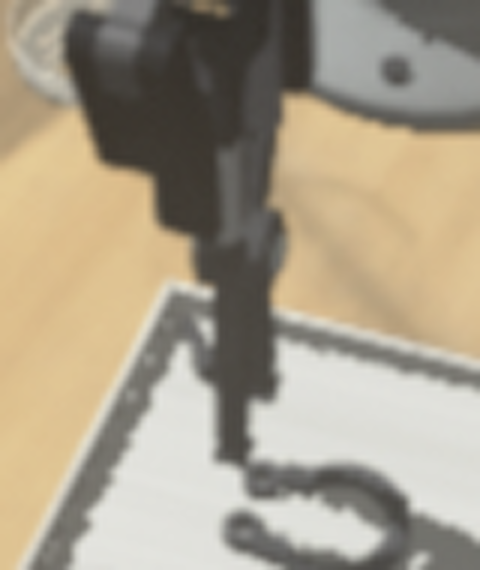

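The side view shows the pins just beyond the eyes' end. The pins sit about on the tool axis, so I'll shift by 2.4 mm in y, turn another degree, narrow the spread and lower.

Emit:
{"api": "play_rows", "payload": {"plan": [0,0,-1,-0.0003,0.0024,0,0.54,0,0,-1,-0.0003,0.0024,0,0.555,0,0,-1,-0.0003,0.0024,0.01,0.565,0,0,-1,-0.0003,0.0024,0.02,0.565,0,0,-1,-0.0003,0.0024,0.022,0.565,0,0,-1,-0.0003,0.0024,0.022,0.565,0,0,-1,-0.0003,0.0024,0.022,0.565]}}

```text
clock: 9.57
position: [0.4938, 0.26, 0.1356]
ee_rot: [-0.087, 0.996, 0.0, 0.0]
ft_force: [0.7, 1.0, -1.6]
grip_width: 0.563
grasp_force: 4.5
```

```bash
python3 see.py w6
```

```text
[0.4938 0.26   0.1356] [-8.720e-02  9.962e-01  1.000e-04  2.000e-04] [ 0.71  1.   -1.63] 0.5632480177488428 4.543827250599861 9.575
pins pred px [281.96315669 210.63667831]
crop 211 155
```

View pics/w6.png

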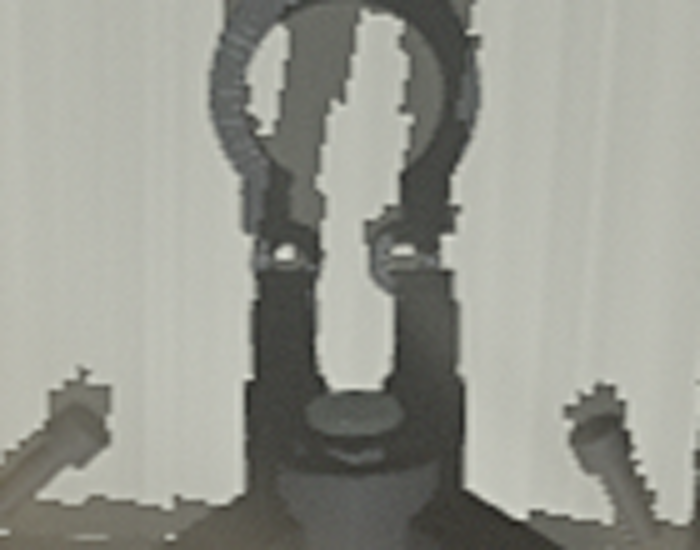

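Eyes are at crop (287,253) and (402,250), with the nose mid at 355, so I need to correct back in y. That was the last picture, so from here I'll use measurements only.

```bash
python3 - <<'E'
from h import *
import pickle
m=pickle.load(open('w6.pkl','rb'))
f=lambda x,y:(211+x/5,155+y/5)
p=np.array([.4938,.26,.1356]);R=Ro.from_quat([-.0872,.9962,.0001,.0002])
e=[ray('',*f(*q),.0075,m) for q in((287,254),(402,251))]
for q in e: print(q,R.inv().apply(q-p))
for sx in(.002,.0025,.0045):print(sx,[(proj(m,p+R.apply([sx,y,.1168]))-[211,155])*5 for y in(-.0098,.0098)])
E
```

```text
[0.49417985 0.24993648 0.0075    ] [ 0.00142758 -0.00999753  0.12809778]
[0.49080005 0.26647445 0.0075    ] [0.00188278 0.00687613 0.12810036]
0.002 [array([285.47386056, 273.97589545]), array([424.68173781, 273.93926687])]
0.0025 [array([285.42974231, 270.5949145 ]), array([424.72258346, 270.55807025])]
0.0045 [array([285.25272948, 257.02962   ]), array([424.88646591, 256.99190802])]
```

Emit:
{"api": "play_rows", "payload": {"plan": [0,0,0,0.001,-0.0016,0,0.57,0,0,0,0.001,-0.0016,0,0.575,0,0,0,0.001,-0.0016,0.003,0.575,0,0,0,0.001,-0.0016,0.003,0.575]}}

```text
clock: 10.12
position: [0.4928, 0.2581, 0.132]
ee_rot: [-0.087, 0.996, -0.0, -0.0]
ft_force: [0.3, 0.4, -0.6]
grip_width: 0.575
grasp_force: 4.4
```

```bash
python3 see.py w7; python3 - <<'E'
import sys; sys.path.insert(0,'.')
import numpy as np
im=np.load('w7.npy').mean(2)
# coarse brightness dump around eyes/noses
for v in range(196,222,2): print(v,' '.join('%3d'%im[v,u] for u in range(256,312,2)))
E
```

```text
[0.4928 0.2581 0.132 ] [-8.720e-02  9.962e-01 -1.000e-04 -2.000e-04] [ 0.26  0.41 -0.57] 0.5751415248267993 4.402749101645895 10.125
pins pred px [281.96347271 210.62633471]
crop 211 155
196 184 187 179  88  71  72  74  75 107 105 159 185 183 186 186 185 190 165 105  71  70  71  68  73 180 183 181 185
198 184 188 180  89  67  72  72  77 108 102 158 185 184 185 185 184 185  91 105  72  73  71  67  80 191 181 183 184
200 185 187 181  72  69  71  71  70 107 100 194 184 183 185 186 185 189  99 108  72  72  71  68  80 192 182 183 184
202 185 188 194  85  68  74  72  68  94  99 191 183 186 185 186 154  97 107  86  75  72  71  86  81 193 182 183 185
204 185 188 192  96  90  69  73  71  71  65  81 195 185 185 190 155  97  73  76  77  75  76  87 109 190 183 182 185
206 188 189 187 195 125  72  69  70  68  68  68 193 186 188 193  95  83  81  75  80  75  75  68 199 185 183 183 186
208 187 188 187 193  70  69  99 211  95  66  98 166 187 187 189 169  86  80 178 202 167  73  62 195 185 183 183 187
210 187 187 189 159  64  69  64  60  63  71 104 166 188 188 189 163  94  88  76  79  80  79  66 175 185 185 184 187
212 187 187 188 164  69  68  65  66  70  69  95 174 187 189 187 174  90  83  81  83  82  83  67 185 185 184 184 186
214 187 188 190 170  65  68  67  67  64  67 113 191 188 188 185 188 127  78  81  84  83  82  94 193 185 184 185 185
216 186 189 195  63  66  66  65  70  67  78 189 187 189 189 186 185 160  82  79  83  85  82  74 156 185 183 186 188
218 188 189 197  51  67  71  70  69  63  83 193 186 189 191 187 186 161  74  78  82  81  84  85 159 185 184 185 187
220 187 189 199  49  68  66  66  67  67  80 194 187 189 190 187 186 162  66  74  76  83  85  81 161 187 183 184 189
```

Emit:
{"api": "play_rows", "payload": {"plan": [0,0,0,0,0,0.002,0.575,0,0,0,0,0,0.004,0.575,0,0,0,0,0,0.005,0.575,0,0,0,0,0,0.006,0.575,0,0,0,0,0,0.006,0.575]}}

```text
clock: 10.8
position: [0.4929, 0.2581, 0.1263]
ee_rot: [-0.087, 0.996, 0.0, -0.0]
ft_force: [0.9, -0.8, -0.6]
grip_width: 0.577
grasp_force: 4.4
```

Emit:
{"api": "play_rows", "payload": {"plan": [0,0,0,0,0,0.001,0.575,0,0,0,0,0,0.002,0.575,0,0,0,0,0,0.002,0.575]}}

```text
clock: 11.18
position: [0.4932, 0.2582, 0.1246]
ee_rot: [-0.087, 0.996, 0.0, 0.0]
ft_force: [0.1, -0.5, 1.0]
grip_width: 0.572
grasp_force: 4.5
```

Emit:
{"api": "play_rows", "payload": {"plan": [0,0,0,0,0,0.0008,0.575,0,0,0,0,0,0.0015,0.575,0,0,0,0,0,0.0015,0.575]}}

```text
clock: 11.55
position: [0.4935, 0.2585, 0.1235]
ee_rot: [-0.087, 0.996, 0.0, 0.001]
ft_force: [-0.7, 0.6, 5.0]
grip_width: 0.575
grasp_force: 4.3
```

Contact comes at the height expected for the shoulders on the ring, so the pins are in the eyes. Now I'll spread gradually, giving way upward.

Emit:
{"api": "play_rows", "payload": {"plan": [0,0,0,0,0,-0.001,0.56,0,0,0,0,0,-0.0015,0.53,0,0,0,0,0,-0.002,0.5,0,0,0,0,0,-0.002,0.5], "squeeze": 40}}

```text
clock: 12.05
position: [0.4932, 0.258, 0.125]
ee_rot: [-0.087, 0.996, 0.0, 0.0]
ft_force: [-0.5, -1.5, 4.2]
grip_width: 0.502
grasp_force: 12.1
```

```bash
python3 see.py w8; python3 - <<'E'
import sys; sys.path.insert(0,'.')
import numpy as np
im=np.load('w8.npy').mean(2)
for v in range(160,222,4): print(v,' '.join('%3d'%im[v,u] for u in range(248,320,2)))
E
```

```text
[0.4932 0.258  0.125 ] [-8.710e-02  9.962e-01  0.000e+00  2.000e-04] [-0.49 -1.49  4.15] 0.5019718530211282 12.130993902683258 12.05
pins pred px [281.95785158 210.63436073]
crop 211 155
160 177 178 179 179 191  85 102  97  94  95 114  63  68  83 110 107 105 107 104 106  86  72  67  67  65  68  67  67  68 160 180 175 179 180 181 177
164 177 178 183 154  90  96  95  96 106  65 104 104 100 101 102 102 103  99 104 103 100 100 102 103  77  66  68  70  64  85 158 181 180 183 181 176
168 176 178 187  92 110  97  97  93 133 101 103 102  99 103 102 101  97 102 101  95 167 105 100  98 100 103  77  65  63 100  93 156 182 180 180 177
172 179 182 156  92 101 108  91 183 156 102 103 104 101 105 102 100  92 188 187 184 186  84  98 100 101 104 104  75  69  94  92 170 183 183 181 178
176 179 183 157  96  99  95 133 191  94 106 103 102 103 102 103 101 157 184 183 182 180 187 156 101 100 102 104  93  66  66  97 118 184 183 182 179
180 178 180 165 107 110 107  89  96 102 106 106 105 103 100 105 194 186 183 184 183 180 177 186 156 101 100 104  93  70  86  97 120 184 184 180 179
184 179 183 192  88  98  
[... 754 characters left out ...]
  69  80 104 101 153 186 183 184 187 185 182 187  97 106  87  71  73  70  69  71 163 183 183 186 184 182 183
208 182 187 185 184 189 161  85  70  71  69  69 100  93 164 186 184 187 186 187 184 154  87  96  76  76  76  72  71  65 192 182 183 188 185 184 185
212 183 187 187 184 194  74  68  67  66  64  64  91 125 111 189 185 187 186 187 189 114 105  93  96  84  79  79  72  82 191 184 184 188 186 184 183
216 185 187 187 186 181  52  67  65  67  67  59  71  95 169 186 186 187 189 188 186 175  94 103  79  79  83  81  78  72 167 185 185 189 185 185 184
220 183 186 187 187 199  56  67  64  63  67  67 130 198 186 186 187 188 189 186 185 184 192 168  72  79  85  80  85  77 169 184 185 188 186 183 184
```

The ring's lugs move with the noses and the grip force rose to 12 N, so it is engaged. Spreading on.

Emit:
{"api": "play_rows", "payload": {"plan": [0,0,0,0,0,-0.001,0.48,0,0,0,0,0,-0.002,0.45,0,0,0,0,0,-0.0025,0.42,0,0,0,0,0,-0.0025,0.42]}}

```text
clock: 12.6
position: [0.4926, 0.2582, 0.127]
ee_rot: [-0.087, 0.996, -0.0, -0.0]
ft_force: [0.8, 0.4, -2.2]
grip_width: 0.424
grasp_force: 19.3
```

Emit:
{"api": "play_rows", "payload": {"plan": [0,0,0,0,0,-0.0005,0.4,0,0,0,0,0,-0.001,0.37,0,0,0,0,0,-0.0015,0.34,0,0,0,0,0,-0.0015,0.32,0,0,0,0,0,-0.0015,0.32]}}

```text
clock: 13.22
position: [0.493, 0.2581, 0.1288]
ee_rot: [-0.087, 0.996, 0.0, 0.0]
ft_force: [0.4, -0.5, -0.9]
grip_width: 0.33
grasp_force: 38.8
```

Emit:
{"api": "play_rows", "payload": {"plan": [0,0,0,0,0,-0.003,0.32,0,0,0,0,0,-0.01,0.32,0,0,0,0,0,-0.02,0.32,0,0,0,0,0,-0.035,0.32,0,0,0,0,0,-0.05,0.32,0,0,0,0,0,-0.055,0.32,0,0,0,0,0,-0.055,0.32,0,0,0,0,0,-0.055,0.32]}}

```text
clock: 14.22
position: [0.4927, 0.258, 0.1833]
ee_rot: [-0.087, 0.996, -0.0, -0.0]
ft_force: [-0.4, 0.5, -1.8]
grip_width: 0.334
grasp_force: 38.9
```

```bash
python3 see.py w9; python3 - <<'E'
import sys; sys.path.insert(0,'.')
import numpy as np
im=np.load('w9.npy').mean(2)
for v in range(130,224,4): print(v,' '.join('%3d'%im[v,u] for u in range(228,336,3)))
E
```

```text
[0.4927 0.258  0.1833] [-8.720e-02  9.962e-01 -2.000e-04 -4.000e-04] [-0.45  0.53 -1.83] 0.33388774490162687 38.892329223454 14.225
pins pred px [281.95006639 210.66512701]
crop 211 155
130 181 184 184 182 179 181 180 185 182 154 110 111 110 110 106 187 181 183 182 187 181 181 179 182 180 158 105 107 108 160 184 179 179 181 180 181
134 182 184 183 182 180 180 180 183 182 180 104 110 111 105 115 184 182 182 183 185 183 182 178 182 181 191 105 112 109  99 186 178 181 181 178 180
138 182 183 183 183 180 180 182 185 183 194 109 109 112 101 186 184 184 183 183 185 182 180 181 183 181 186 105 109 107 110 161 178 181 182 178 181
142 183 183 183 182 180 181 181 185 190 106 112 109 107 163 185 184 183 184 185 186 182 183 181 185 184 183  99 110 108 108 191 179 182 184 179 182
146 183 185 183 182 181 181 181 184 156 106 110 112 110 161 185 184 184 185 186 186 182 182 181 184 183 187 101 111 107 108 110 180 180 185 179 183
150 184 184 184 182 182 181 183 184 162 108 108 110 109 191 186 184 184 187 186 188 182 182 183 184 185 189 161 103 107 109 161 180 182 186 179 180
154 184 182 185 184 181 18
[... 1937 characters left out ...]
  71 195 192 192 189 191 191 190 191 193 188 189 188 191 191 191 196  58  72  74 133 191 186 187 185 189 187
210 190 187 191 187 189  81  71  70  74 112  68 195 193 192 192 191 190 192 194 187 190 187 190 190 192  81  92  70  68  71  61 190 188 187 188 188
214 193 191  96 102  90 108  69  69  67 116  90 196 193 193 192 194 192 193 194 189 190 188 191 190 190 125  87  71  68  68  68 193 194  88 194 190
218 190  97  81  66 104  99  64  66  65  71 173 194 192 192 193 194 191 194 196 190 191 189 191 190 189 199  75  78  70  65  71  92 105 104 171 191
222 163  88  93  98  60 150  74  70  66  62  61 204 194 194 193 195 192 195 194 192 194 191 192 191 195  75  82  82  76  73  88  92  68  85  66 197
```

The ring is lifted, hanging on the pins: bow at v≈153–163, inner sides at u≈253 and 307. Next I'll work out the spindle position relative to the tool.

```bash
python3 - <<'E'
from h import *
import pickle
m=pickle.load(open('w9.pkl','rb'));im=np.load('w9.npy').mean(2)
p=np.array([.4927,.258,.1833]);R=Ro.from_quat([-.0872,.9962,-.0002,-.0004])
zt=p[2]-.1255+.0045
T=lambda u,v,z=zt:R.inv().apply(ray('',u,v,z,m)-p)*1000
g=im[:,281:284].mean(1);print('col',[(v,int(g[v])) for v in range(150,168)])
for v in(172,176,180,184,188,192,196,200):
    r=im[v]; d=r[240:325]<130; u=np.arange(240,325)
    L=u[(d)&(u<275)].max(); Rr=u[(d)&(u>290)].min(); L0=u[d].min();R0=u[d].max()
    a,b=T(L+.5,v),T(Rr-.5,v);print(v,L0,L,Rr,R0,a.round(1),b.round(1),'w',round(b[1]-a[1],1),'mid',round((a[1]+b[1])/2,2))
for v in(152.5,162.5):
  for dz in(0,-.003):print(v,dz,T(282,v,zt+dz))
print('pin px',proj(m,p+R.apply([0,0,.1213])))
E
```

```text
col [(150, 186), (151, 189), (152, 157), (153, 59), (154, 73), (155, 76), (156, 75), (157, 76), (158, 78), (159, 74), (160, 70), (161, 93), (162, 174), (163, 194), (164, 189), (165, 187), (166, 187), (167, 188)]
172 249 256 305 312 [ 28.2 -17.6 121. ] [ 28.2  15.6 121. ] w 33.2 mid -1.0
176 248 254 307 314 [ 25.3 -19.1 121. ] [ 25.3  17.1 121. ] w 36.1 mid -1.0
180 247 253 308 314 [ 22.5 -19.8 121. ] [ 22.5  17.8 121. ] w 37.7 mid -1.01
184 247 253 309 314 [ 19.6 -19.9 121. ] [ 19.6  18.6 121. ] w 38.5 mid -0.66
188 247 253 308 314 [ 16.7 -20.  121. ] [ 16.7  17.9 121. ] w 37.9 mid -1.02
192 248 254 306 313 [ 13.8 -19.3 121. ] [ 13.8  16.6 121. ] w 35.9 mid -1.38
196 248 257 304 314 [ 10.9 -17.3 121. ] [ 10.9  15.2 121. ] w 32.5 mid -1.03
200 246 255 306 315 [  8.  -18.8 121. ] [  8.   16.7 121. ] w 35.5 mid -1.03
152.5 0 [4.16599633e+01 4.60469869e-02 1.21034687e+02]
152.5 -0.003 [4.11828412e+01 4.39612399e-02 1.24034292e+02]
162.5 0 [3.47965845e+01 4.34099412e-02 1.21028979e+02]
162.5 -0.003 [3.42369243e+01 4.12924814e-02 1.24028515e+02]
pin px [281.95839718 210.54420677]
```

Emit:
{"api": "play_rows", "payload": {"plan": [0,0,0,0,0,-0.015,0.32,0,0,0,0,0,-0.035,0.32,0,0,0,0,-0.01,-0.04,0.32,0,0,0,-0.004,-0.035,-0.04,0.32,0,0,0,-0.009,-0.07,-0.04,0.32,0,0,0,-0.014,-0.11,-0.04,0.32,0,0,0,-0.019,-0.15,-0.04,0.32,0,0,0,-0.024,-0.185,-0.04,0.32,0,0,0,-0.027,-0.207,-0.04,0.32,0,0,0,-0.0274,-0.2161,-0.04,0.32,0,0,0,-0.0274,-0.2161,-0.04,0.32,0,0,0,-0.0274,-0.2161,-0.04,0.32]}}

```text
clock: 15.78
position: [0.5572, 0.0513, 0.2237]
ee_rot: [-0.088, 0.996, 0.0, -0.0]
ft_force: [-0.0, -0.5, -1.9]
grip_width: 0.329
grasp_force: 39.0
```

```bash
python3 see.py w10; python3 - <<'E'
import sys; sys.path.insert(0,'.')
import numpy as np
im=np.load('w10.npy').mean(2)
for v in range(144,216,3): print(v,' '.join('%3d'%im[v,u] for u in range(234,330,3)))
E
```

```text
[0.5572 0.0513 0.2237] [-8.800e-02  9.961e-01  3.000e-04 -1.000e-04] [-0.   -0.5  -1.93] 0.32887762875259324 39.027267303317785 15.775
pins pred px [281.95802278 210.60226501]
crop 211 155
144  89  98 110 140 144 168 185  97  57  52  48  53  50  54  49  47  50  46  61  58  59  59  48  94 104 101  90  77 135  83  83 143
147 123  96 133 147 166 185 190  39  53  52  52  50  51  49  51  51  55  50  48  47  53  62  59  56  88 104 102  81 124 121  79 143
150 144 128 145 129 186 187  64  54  49  53  49  48  94 104 108 106 104 106 109  81  46  45  62  55  47  90 106  99 131 143  77 140
153 119 137 142 182 184 150  64  55  55  48  97  99 103  90  59  56  55  60  88 104 106  49  55  59  51  49 110 102  86 151 122 116
156 113 145 123 188 191  56  55  53  48  96 101  69  64  63  62  63  63  64  69  60  58 109  82  63  63  52  56 104 104 151 141 128
159 139 146 172 187 122  65  55  51  77  88  95  52  65  63  64  61  69  60  68  62  66  63  55  56  58  56  47 111 106 118 146 106
162 141 147 190 189  53  60  52  59  97  97  60  63  63  58  89 112 111  75  59  66  62  63  63  64  55  58  53  90 158
[... 1556 characters left out ...]
  63  55  58  66  69 101 146 142 146 147
201 145 145 146 138 100  67  67  52 102  63  63  65  64  67  68  68  71  73  72  67  65  66  62 188 135  67  67  58 141 149 147 146
204 144 145 146 148  55  65  65 172 190 196  71  61  64  65  68  69  72  71  71  70  60 122 203 192 192  62  68  63 150 146 146 148
207 142 143 144 150 132  66  67  58 172 195 194 208 119  76  53  53  58  71  98 162 197 196 196 158  77  64  65  54 121 148 145 147
210 156 145 147  92  66  67  67 102  75 150 189 192 191 195 196 197 194 200 190 191 193 166 145  86 112  62  65  62  89 151 144 156
213 162 164 143 104  64  63  60  99 101 149 146 146 148 176 186 191 198 189 161 143 147 148 146 110 117  59  60  64  65 146 151 150
```

```bash
python3 - <<'E'
from h import *
import pickle
m=pickle.load(open('w10.pkl','rb'));im=viewer.camera('wrist').mean(2)
m=viewer.camera_model('wrist');o=status.get_obs();p=o['position'];R=Ro.from_quat(o['ee_rot']);print(p)
h=(im[165:195,266:293]<110);v,u=np.nonzero(h)
# hole blob
n,l,s,c=cv2.connectedComponentsWithStats((im[160:200,255:305]<115).astype(np.uint8))
for i in range(1,n): 
    if 15<s[i,4]<150: print('blob',c[i]+[255,160],s[i])
n,l,s,c=cv2.connectedComponentsWithStats((im[150:205,240:320]>172).astype(np.uint8))
for i in range(1,n):
    if s[i,4]>60: print('bright',c[i]+[240,150],s[i]+[240,150,0,0,0])
for z in(.074,.079,.084):
  w=ray('',279.6,178.8,z,m);print(z,w.round(4),(R.inv().apply(w-p)*1000).round(2))
E
```

```text
[0.55723529 0.05119129 0.2237338 ]
blob [279.71428571 179.13265306] [20 14 11 11 98]
bright [243.07537688 171.32663317] [240 150  11  47 199]
bright [279.67158177 179.20375335] [263 163  34  33 746]
bright [299.55670103 182.44329897] [285 169  21  29  97]
bright [317.37804878 181.30487805] [314 168   6  27  82]
bright [262.22988506 185.51724138] [255 173  28  26  87]
0.074 [0.5412 0.0465 0.074 ] [ 16.61  -1.83 149.74]
0.079 [0.54   0.0464 0.079 ] [ 17.78  -1.79 144.74]
0.084 [0.5389 0.0462 0.084 ] [ 18.94  -1.76 139.74]
```

Emit:
{"api": "play_rows", "payload": {"plan": [0,0,0,0.0003,-0.0008,0.002,0.32,0,0,0,0.0003,-0.0008,0.006,0.32,0,0,0,0.0003,-0.0008,0.01,0.32,0,0,0,0.0003,-0.0008,0.012,0.32,0,0,0,0.0003,-0.0008,0.012,0.32]}}

```text
clock: 16.5
position: [0.5572, 0.0492, 0.2116]
ee_rot: [-0.087, 0.996, -0.0, -0.0]
ft_force: [-0.1, 0.5, -1.7]
grip_width: 0.33
grasp_force: 39.0
```

```bash
cat > gap.py <<'E'
from h import *
import sys
o=status.get_obs();p=o['position'];R=Ro.from_quat(o['ee_rot']);m=viewer.camera_model('wrist');im=viewer.camera('wrist').mean(2)
print(p.round(4),o['ft_force'].round(1),o['clock'])
n,l,s,c=cv2.connectedComponentsWithStats((im[150:215,240:320]>172).astype(np.uint8))
i=1+np.argmax(s[1:,4]);print('disc',c[i]+[240,150],s[i]+[240,150,0,0,0])
n,l,s,c=cv2.connectedComponentsWithStats((im[150:215,255:305]<115).astype(np.uint8))
for i in range(1,n):
    if 40<s[i,4]<160: print('hole',(c[i]+[255,150]).round(1),s[i])
for z in (.1255,.121): print('want',proj(m,p+R.apply([.0172,-.001,z])).round(1))
E
python3 gap.py
```

```text
[0.5572 0.0492 0.2116] [-0.1  0.5 -1.7] 16.5
disc [282.75376884 183.79522613] [265 167  35  35 796]
hole [282.5 183.5] [ 22  28  12  12 110]
want [280.5 185.7]
want [280.5 187.3]
```

Emit:
{"api": "play_rows", "payload": {"plan": [0,0,0,0,0.0012,0,0.32,0,0,0,0,0.0012,0,0.32,0,0,0,0,0.0012,0,0.32,0,0,0,0,0.0012,0,0.32]}}

```text
clock: 17.05
position: [0.5571, 0.0504, 0.2118]
ee_rot: [-0.087, 0.996, 0.0, 0.0]
ft_force: [0.2, 0.1, -2.0]
grip_width: 0.327
grasp_force: 39.0
```

```bash
python3 gap.py
```

```text
[0.5571 0.0504 0.2118] [ 0.2  0.1 -2. ] 17.05
disc [281.68057366 183.66883963] [264 166  35  35 767]
hole [280.9 183.2] [ 21  28  11  12 104]
want [280.6 185.8]
want [280.5 187.4]
```

Emit:
{"api": "play_rows", "payload": {"plan": [0,0,0,0,0.0003,0.002,0.32,0,0,0,0,0.0003,0.004,0.32,0,0,0,0,0.0003,0.006,0.32,0,0,0,0,0.0003,0.006,0.32,0,0,0,0,0.0003,0.006,0.32]}}

```text
clock: 17.73
position: [0.5571, 0.0507, 0.2058]
ee_rot: [-0.087, 0.996, 0.0, -0.0]
ft_force: [0.7, 0.5, -1.4]
grip_width: 0.333
grasp_force: 39.0
```

```bash
python3 gap.py;python3 - <<'E'
import sys; sys.path.insert(0,'.')
from h import *
im=viewer.camera('wrist').mean(2)
for v in range(148,216,3): print(v,' '.join('%3d'%im[v,u] for u in range(240,324,2)))
E
```

```text
[0.5571 0.0507 0.2058] [ 0.7  0.5 -1.4] 17.725
disc [282.33891213 186.73221757] [264 168  35  36 717]
hole [280.3 185.2] [ 20  30  12  12 112]
want [280.6 185.7]
want [280.6 187.3]
148 134 143 147 125 180 191  93 104  54  46  57  49  47  44  51  44  44  42  43  45  43  46  41  42  42  46  56  56  52  48  48  45  43  95 103 103 100 126 146 146 142 129
151 143 141 146 189 185 159  88  42  52  50  44  48  48  44  51  44  47  52  54  55  53  60  75  47  44  45  45  44  62  52  45  48  42  45  67 104  98 166 178 141 146 144
154 144 158 189 184 189 123  46  54  51  52  46  52  46  47  69  93  60  55  56  61  61  58  64  59  56  83  87  63  45  47  47  50  48  48  48  38 102  94 165 169 144 147
157 137 187 185 190 122  48  51  53  54  50  46  54  74  70  58  59  60  60  61  58  58  61  60  60  61  61  61  61  58  57  50  51  49  52  48  50  44  98 189 183 174 144
160 181 185 189 121  60  64  52  51  47  65 109  96  94  96  61  61  60  59  65  61  61  60  59  61  62  61  60  61  58  61  63  62  50  53  51  47  51  38  86 190 194 153
163 187 185 180  51  60  62  47  67  98  98 101  97  58  61
[... 2336 characters left out ...]
 155 151 148
205 145 146 151  76  65  65  65  61  67  65  63  61  66  64  63  60  54  47 139 163 109 130  87  70  59  66  69  68  66  66  67  70  61  61  63  66  63  81 141 154 149 137
208 139 140 149  79  62  63  66  65  61  62  57  64  66  63  60  65  64  66  64  64  67  67  69  73  72  75  74  76  72  70  67  65  73 108  68  64  62  62  58  52 111 150
211 146 131  87  61  67  64  61  98 101  87 184 160  71  55  64  63  63  65  66  66  64  66  64  68  75  74  72  73  66 103 185 171 103 128 113  63  64  62  63  85 131 149
214 146 134  68  64  60  62  61  79 113 107 195 193 193 202 198 118  91  72  52  54  55  57  54  70  83 100 146 203 192 193 195 191 102 101  58  61  62  64  57  65 143 146
```

Emit:
{"api": "play_rows", "payload": {"plan": [0,0,0,0,0,0.001,0.32,0,0,0,0,0,0.002,0.32,0,0,0,0,0,0.003,0.32,0,0,0,0,0,0.003,0.32]}}

```text
clock: 18.32
position: [0.557, 0.0507, 0.2027]
ee_rot: [-0.087, 0.996, 0.0, -0.0]
ft_force: [-0.7, -0.2, -1.3]
grip_width: 0.333
grasp_force: 39.0
```

Emit:
{"api": "play_rows", "payload": {"plan": [0,0,0,0,0,0.001,0.32,0,0,0,0,0,0.002,0.32,0,0,0,0,0,0.002,0.32]}}

```text
clock: 18.7
position: [0.557, 0.0507, 0.2007]
ee_rot: [-0.087, 0.996, 0.0, -0.0]
ft_force: [-0.1, 0.4, -1.9]
grip_width: 0.332
grasp_force: 39.0
```

Emit:
{"api": "play_rows", "payload": {"plan": [0,0,0,0,0,0.001,0.32,0,0,0,0,0,0.002,0.32,0,0,0,0,0,0.002,0.32]}}

```text
clock: 19.08
position: [0.557, 0.0507, 0.1987]
ee_rot: [-0.087, 0.996, 0.0, -0.0]
ft_force: [0.2, 0.2, -1.2]
grip_width: 0.33
grasp_force: 39.0
```

Emit:
{"api": "play_rows", "payload": {"plan": [0,0,0,0,0,0.001,0.32,0,0,0,0,0,0.002,0.32,0,0,0,0,0,0.003,0.32,0,0,0,0,0,0.003,0.32]}}

```text
clock: 19.58
position: [0.557, 0.0507, 0.1957]
ee_rot: [-0.087, 0.996, 0.0, -0.0]
ft_force: [-0.6, 0.5, -1.4]
grip_width: 0.33
grasp_force: 39.0
```

```bash
python3 gap.py
```

```text
[0.557  0.0507 0.1957] [-0.6  0.5 -1.4] 19.575
disc [283.27358491 194.8490566 ] [266 179  33  29 530]
hole [280.3 189. ] [ 20  33  12  13 120]
want [280.6 185.7]
want [280.5 187.3]
```

Emit:
{"api": "play_rows", "payload": {"plan": [0,0,0,0,0,0.001,0.32,0,0,0,0,0,0.002,0.32,0,0,0,0,0,0.002,0.32]}}

```text
clock: 20.0
position: [0.557, 0.0507, 0.1937]
ee_rot: [-0.087, 0.996, 0.0, -0.0]
ft_force: [-0.9, 0.2, -1.3]
grip_width: 0.325
grasp_force: 39.0
```

Emit:
{"api": "play_rows", "payload": {"plan": [0,0,0,0,0,0.001,0.32,0,0,0,0,0,0.002,0.32,0,0,0,0,0,0.002,0.32]}}

```text
clock: 20.38
position: [0.557, 0.0507, 0.1917]
ee_rot: [-0.087, 0.996, 0.0, -0.0]
ft_force: [0.6, -0.5, -1.1]
grip_width: 0.328
grasp_force: 39.0
```

Emit:
{"api": "play_rows", "payload": {"plan": [0,0,0,0,0,0.001,0.32,0,0,0,0,0,0.002,0.32,0,0,0,0,0,0.002,0.32]}}

```text
clock: 20.75
position: [0.557, 0.0507, 0.1897]
ee_rot: [-0.087, 0.996, -0.0, -0.0]
ft_force: [-0.3, -0.1, -1.9]
grip_width: 0.329
grasp_force: 39.0
```

Emit:
{"api": "play_rows", "payload": {"plan": [0,0,0,0,0,0.001,0.32,0,0,0,0,0,0.002,0.32,0,0,0,0,0,0.002,0.32]}}

```text
clock: 21.12
position: [0.557, 0.0507, 0.1877]
ee_rot: [-0.087, 0.996, 0.0, -0.0]
ft_force: [1.1, -0.9, -1.5]
grip_width: 0.332
grasp_force: 39.0
```

Emit:
{"api": "play_rows", "payload": {"plan": [0,0,0,0,0,0.0007,0.32,0,0,0,0,0,0.0015,0.32,0,0,0,0,0,0.0015,0.32]}}

```text
clock: 21.5
position: [0.557, 0.0507, 0.1862]
ee_rot: [-0.087, 0.996, 0.0, -0.0]
ft_force: [-0.1, -0.3, -1.2]
grip_width: 0.326
grasp_force: 39.0
```

Emit:
{"api": "play_rows", "payload": {"plan": [0,0,0,0,0,0.0007,0.32,0,0,0,0,0,0.0015,0.32,0,0,0,0,0,0.0015,0.32]}}

```text
clock: 21.88
position: [0.557, 0.0507, 0.1847]
ee_rot: [-0.087, 0.996, 0.0, -0.0]
ft_force: [0.7, -0.4, -1.1]
grip_width: 0.329
grasp_force: 39.0
```

Emit:
{"api": "play_rows", "payload": {"plan": [0,0,0,0,0,0.0005,0.32,0,0,0,0,0,0.001,0.32,0,0,0,0,0,0.001,0.32]}}

```text
clock: 22.25
position: [0.557, 0.0507, 0.1838]
ee_rot: [-0.087, 0.996, 0.0, -0.0]
ft_force: [0.5, 0.2, -1.0]
grip_width: 0.33
grasp_force: 39.1
```

```bash
python3 gap.py
```

```text
[0.557  0.0507 0.1838] [ 0.5  0.2 -1. ] 22.25
disc [282.93134328 204.36716418] [267 194  31  19 335]
hole [297.6 211.2] [26 53 24 12 93]
want [280.6 185.7]
want [280.6 187.3]
```

Emit:
{"api": "play_rows", "payload": {"plan": [0,0,0,0,0,0.0005,0.32,0,0,0,0,0,0.001,0.32,0,0,0,0,0,0.001,0.32]}}

```text
clock: 22.68
position: [0.5574, 0.0506, 0.1833]
ee_rot: [-0.087, 0.996, 0.0, 0.0]
ft_force: [0.3, -0.7, 4.1]
grip_width: 0.326
grasp_force: 39.7
```

Emit:
{"api": "play_rows", "payload": {"plan": [0,0,0,0,0,0.0005,0.32,0,0,0,0,0,0.001,0.32,0,0,0,0,0,0.001,0.32]}}

```text
clock: 23.05
position: [0.5579, 0.0508, 0.183]
ee_rot: [-0.087, 0.996, 0.0, 0.001]
ft_force: [0.1, -0.4, 9.1]
grip_width: 0.33
grasp_force: 40.4
```

Emit:
{"api": "play_rows", "payload": {"plan": [0,0,0,0,0,0.0005,0.32,0,0,0,0,0,0.001,0.32,0,0,0,0,0,0.001,0.32]}}

```text
clock: 23.42
position: [0.5585, 0.0509, 0.1828]
ee_rot: [-0.087, 0.996, 0.0, 0.002]
ft_force: [-0.7, -0.4, 13.4]
grip_width: 0.328
grasp_force: 41.0
```

It lies on the bearing (firm contact at TCP z 0.1836). I'll ease off to light pressure and start closing.

Emit:
{"api": "play_rows", "payload": {"plan": [0,0,0,0,0,-0.0012,0.32,0,0,0,0,0,-0.0022,0.32,0,0,0,0,0,-0.0022,0.32]}}

```text
clock: 23.8
position: [0.5572, 0.0507, 0.1831]
ee_rot: [-0.087, 0.996, 0.0, 0.0]
ft_force: [-1.0, -1.1, 5.3]
grip_width: 0.327
grasp_force: 39.8
```

Emit:
{"api": "play_rows", "payload": {"plan": [0,0,0,-0.0003,0,0,0.35,0,0,0,-0.0008,0,0.0003,0.38,0,0,0,-0.0013,0,0.0006,0.4,0,0,0,-0.0013,0,0.0006,0.4]}}

```text
clock: 24.3
position: [0.5586, 0.0512, 0.1826]
ee_rot: [-0.087, 0.996, 0.0, 0.0]
ft_force: [-0.8, 0.5, 6.2]
grip_width: 0.406
grasp_force: 19.4
```

Emit:
{"api": "play_rows", "payload": {"plan": [0,0,0,-0.0005,0,0,0.43,0,0,0,-0.001,0,0.0003,0.45,0,0,0,-0.0015,0,0.0006,0.48,0,0,0,-0.0015,0,0.0006,0.48]}}

```text
clock: 24.8
position: [0.5598, 0.0512, 0.1817]
ee_rot: [-0.087, 0.996, -0.0, -0.0]
ft_force: [1.1, 0.1, 1.9]
grip_width: 0.484
grasp_force: 14.0
```

Emit:
{"api": "play_rows", "payload": {"plan": [0,0,0,-0.0005,0,0.0002,0.5,0,0,0,-0.001,0,0.0005,0.52,0,0,0,-0.0013,0,0.001,0.54,0,0,0,-0.0013,0,0.001,0.54]}}

```text
clock: 25.3
position: [0.561, 0.0515, 0.1806]
ee_rot: [-0.087, 0.996, 0.0, -0.0]
ft_force: [0.2, 0.3, -0.2]
grip_width: 0.539
grasp_force: 6.1
```

Emit:
{"api": "play_rows", "payload": {"plan": [0,0,0,-0.0004,0,0.0003,0.555,0,0,0,-0.0004,0,0.0005,0.57,0,0,0,-0.0004,0,0.0005,0.575,0,0,0,-0.0004,0,0.0005,0.575]}}

```text
clock: 25.8
position: [0.5614, 0.0514, 0.1802]
ee_rot: [-0.087, 0.996, 0.0, -0.0]
ft_force: [0.7, -0.2, -0.4]
grip_width: 0.574
grasp_force: 4.6
```

```bash
python3 see.py w11; python3 - <<'E'
import sys; sys.path.insert(0,'.')
import numpy as np
im=np.load('w11.npy').mean(2)
for v in range(140,226,3): print(v,' '.join('%3d'%im[v,u] for u in range(240,324,2)))
E
```

```text
[0.5614 0.0514 0.1802] [-8.720e-02  9.962e-01  0.000e+00 -1.000e-04] [ 0.67 -0.2  -0.45] 0.5735135118725448 4.558657833622419 25.8
pins pred px [281.93075264 210.63774326]
crop 211 155
140 129 135 146 146 114 111 184 186 185 179 180 192  91  85  32  38  38  41  41  41  44  42  41  41  40  34  33  58 101 101 101 103  99 101 103  87  73 159 153 140 129 105
143 145 146 148  63 167 184 183 183 185 187  85  44  56  47  45  45  44  41  44  39  44  40  40  40  43  42  38  40  40  38  43  95 103 101  98 116 144  87 150 147 146 131
146 145 145 127 187 182 183 192 162  37  53  57  57  50  57  59  49  47  47  43  45  40  40  45  43  40  44  40  44  43  47  43  40  38  78 109 185 180 182 161 128 147 147
149 143 165 187 182 183 194  61  53  57  55  60  56  57  43  50  49  41  47  39  40  42  38  40  43  40  40  40  44  45  41  43  41  44  51  42 162 183 177 183 174 130 147
152 178 185 183 188 155  49  59  60  58  54  56  58  48  47  44  60 114  85  73  55  52  50  54  92  89  55  45  45  41  41  44  45  44  56  56  48  86 188 181 184 186 112
155 187 184 190 120  55  57  63  58  56  56  56  36  60
[... 3372 characters left out ...]
 145 148 145
215 142 145 148 142 177 194 193 190 199 158  54  93  55  60  54  58  58  70 107  53  60  59  56  88 104  85  63  70  68  68  75 120 207 197 191 190 182 144 151 146 146 133
218 148 133 144 149 150 146 172 193 193 198 207  38  60  53  60  55  50 105 117  53  56  59  60  67  94  78  65  67  70  68  63 177 194 190 189 152 147 148 146 145 140 147
221 145 147 132 137 147 148 148 145 169 198 191  42  55  56  59  59  54  76 125 124 123 119 135 153 159  53  62  64  67  70  65 172 176 142 145 150 148 144 142 148 146 148
224 146 149 128  99  96 126 148 149 149 145 141  51  54  57  57  56  50 153 201 199 191 193 198 201 185  46  58  60  64  66  65 129 149 146 147 139 143 146 148 145 147 148
```

Grip force is back to the unloaded value, so the ring has closed onto the groove. Withdrawing the pins upward gently.

Emit:
{"api": "play_rows", "payload": {"plan": [0,0,0,0,0,0,0.58,0,0,0,0,0,-0.001,0.582,0,0,0,0,0,-0.003,0.582,0,0,0,0,0,-0.005,0.58,0,0,0,0,0,-0.008,0.575,0,0,0,0,0,-0.012,0.57,0,0,0,0,0,-0.02,0.56,0,0,0,0,0,-0.03,0.55,0,0,0,0,0,-0.045,0.53,0,0,0,0,0,-0.06,0.53,0,0,0,0,0,-0.06,0.53,0,0,0,0,0,-0.06,0.53]}}

```text
clock: 27.35
position: [0.5613, 0.0515, 0.24]
ee_rot: [-0.087, 0.996, 0.0, -0.0]
ft_force: [-0.2, 0.2, -1.9]
grip_width: 0.533
grasp_force: 4.9
```

```bash
python3 see.py w12; python3 - <<'E'
import sys; sys.path.insert(0,'.')
from h import *
import pickle
im=np.load('w12.npy').mean(2)
for v in range(120,226,3): print(v,' '.join('%3d'%im[v,u] for u in range(240,324,2)))
m=pickle.load(open('w12.pkl','rb'));print(proj(m,[.541,.0465,.061]),proj(m,[.541,.0465,.079]))
for s in(8.7,-8.7):
  y=np.radians(10);print(proj(m,[.541+.0245*np.cos(y)-s/1e3*np.sin(y),.0465+.0245*np.sin(y)+s/1e3*np.cos(y),.063]))
E
```

```text
[0.5613 0.0515 0.24  ] [-8.720e-02  9.962e-01  1.000e-04 -2.000e-04] [-0.2   0.23 -1.88] 0.5329510592672216 4.918871596455574 27.35
pins pred px [281.97353625 210.64457715]
crop 211 155
120  81  85  81  83  84  83  84  82  80  79  75  79 116 124 131 141  73  81  79  82  80  75 155 148 146 141 139 132  79  79  74  77  81  82  82  84  80  80  87  84  86  83
123  88  84  85  85  81  85  85  78  90 126 128 137 145 145 144 120  78  82  86  92  90  84  83 116 140 141 149 126  83  83  83  82  89  76  80  85  83  84  86  82  86  84
126  79  86  84  83  82  77  89 126 136 145 142 141 129 165 184 163  99 102 104 102  95 159 186 182 183 185 187 145  84  82  80  81  78 109 110  75  82  83  83  84  85  86
129  64  72  82  82  85 127 137 146 148  69 119 188 180 180 187  91 104 105 106  82  79 163 154 191 187 183 186 196  93 101 107  91  71 151 144 133 108  75  83  83  85  86
132  69  79  78 116 134 147 146 115 170 183 184 181 183 162  60  37  48  47  46  49  46  57  56  58  54  52  44 129  99 105 103 101 110 137 145 147 146 128  84  85  82  82
135 117  95 114 138 146 146 131 188 182 187 188  87  5
[... 4689 characters left out ...]
 146 132  93  72  76  76  75  62 169 161 159 159 159 160 161 163  84  94
219 163 161 161 162 160 159 159 161 159 134  52  60  63  61  61  59 145 159 158 161 161 161 163 162 165 148  80  68  72  74  78  72 135 161 160 158 161 134  86  93  95  90
222 159 160 159 158 159 156 158 157 157 145  51  61  57  62  59  53 134 161 158 159 159 159 159 161 161 146  57  67  70  75  73  73 137 160 159 162 135  89  97 178  91  95
225 159 159 159 159 157 157 154 155 156 143  58  59  61  59  59  59 133 159 160 160 162 163 161 161 161 145  56  63  67  68  73  76 137 162 164  89  87 173 155  97 151 172
[280.32669155 166.14441342] [280.21689606 170.49911134]
[290.41928379 194.59904779]
[270.30857444 194.60136569]
```

The eyes show at (271,193) and (291,193), 20 px apart. The closed ring seated on the axis would put them at (270,195) and (290,195), so it has closed properly. Carrying the pliers back to the block.

Emit:
{"api": "play_rows", "payload": {"plan": [0,0,0,0.004,-0.009,-0.007,0.53,0,0,1,0.015,-0.032,-0.007,0.53,0,0,2,0.033,-0.07,-0.007,0.53,0,0,4,0.052,-0.11,-0.007,0.53,0,0,6,0.071,-0.15,-0.007,0.53,0,0,8,0.09,-0.19,-0.007,0.53,0,0,9,0.108,-0.23,-0.007,0.53,0,0,10,0.124,-0.265,-0.007,0.53,0,0,10,0.137,-0.291,-0.007,0.53,0,0,10,0.142,-0.303,-0.007,0.53,0,0,10,0.144,-0.3064,-0.007,0.53,0,0,10,0.144,-0.3064,-0.007,0.53,0,0,10,0.144,-0.3064,-0.007,0.53,0,0,10,0.144,-0.3064,-0.007,0.53]}}

```text
clock: 29.15
position: [0.4733, -0.2745, 0.2472]
ee_rot: [-0.001, 1.0, 0.0, 0.0]
ft_force: [0.1, -0.4, -0.6]
grip_width: 0.531
grasp_force: 4.9
```

```bash
python3 see.py w13; python3 - <<'E'
import sys; sys.path.insert(0,'.')
from h import *
import pickle
im=np.load('w13.npy').mean(2)
for v in range(165,245,3): print(v,' '.join('%3d'%im[v,u] for u in range(236,330,3)))
m=pickle.load(open('w13.pkl','rb'))
print('slot c',proj(m,[.474,-.2755,.072]),'corners',[proj(m,[.474+a,-.2755+b,.072]).round(0).tolist() for a in(-.033,-.008,.008,.033) for b in(-.03,-.018,.018)])
E
```

```text
[ 0.4733 -0.2745  0.2472] [-7.e-04  1.e+00  1.e-04  0.e+00] [ 0.12 -0.43 -0.64] 0.5307440266657302 4.920627325773239 29.15
pins pred px [282.10444589 210.65201456]
crop 212 155
165 149 147 149  81 108 109 107 102 106 108 105 101 104 102 102 109 109 108 110 104 104 105 105  99 105 100  90 150 147 147 145 146
168 151 148 151  93 109 109 105 105 107 107 101 103 101 101 105 108 109 110 106 103 103 104 105 106 102 104  95 152 146 146 147 144
171 149 146 149  94 110 103 104 108 109 102 102 105 104 101 108 107 109 108 105 102 105 107 105 103 103 110  98 140 138 136 135 134
174 148 150 149 111 113 104 109 112 107 102 103 104 102 108 109 105 107 105 104 105 106 102 105 103 107 111  97 144 138 142 142 145
177 147 151 148 129 109 107 109 112 104 105 103 102 104 108 106 108 105 105 108 108 104 101 103 106 112 112  93 144 143 143 142 146
180 150 151 150 135 106 111 112 107 106 103 107 104 114 111 112 109 108 107 112 108 105 107 104 107 110 106  90 142 141 142 141 141
183 150 148 149 125  96  97  96  89  52  55  58  56  55  55  53  53  54  54  53  55  58  48  77 108 106 101  87 140 138 138 142 140
[... 2176 characters left out ...]
  91  87 108  51  50  53  50  51 122 145 143 144 145 145 148 150 148
237 147 148 148 150 149 149 151 157  54  54  55  53  70  83  78  82  79  78  74  49  51  48  58 131 147 145 142 146 146 147 148 149
240 148 147 147 146 148 147 145 155  59  53  54  54  57  87  88  87  93  89  73  44  49  50  50 129 147 146 147 147 144 145 145 147
243 146 148 147 146 149 146 148 152  56  59  55  54  52  50  43  52  45  47  51  51  54  54  51 131 149 148 146 147 144 143 146 147
slot c [280.94258745 191.87782033] corners [[245.0, 153.0], [259.0, 153.0], [303.0, 153.0], [246.0, 183.0], [260.0, 183.0], [302.0, 183.0], [246.0, 201.0], [260.0, 201.0], [302.0, 201.0], [247.0, 228.0], [261.0, 228.0], [301.0, 228.0]]
```

The slot shows at u 259–302, v 183–201, as predicted, and the noses are centred over it. Lowering.

Emit:
{"api": "play_rows", "payload": {"plan": [0,0,0,0.0002,-0.0004,0.005,0.55,0,0,0,0.0002,-0.0004,0.02,0.555,0,0,0,0.0002,-0.0004,0.035,0.555,0,0,0,0.0002,-0.0004,0.05,0.555,0,0,0,0.0002,-0.0004,0.065,0.555,0,0,0,0.0002,-0.0004,0.08,0.555,0,0,0,0.0002,-0.0004,0.095,0.555,0,0,0,0.0002,-0.0004,0.106,0.555,0,0,0,0.0002,-0.0004,0.11,0.555,0,0,0,0.0002,-0.0004,0.11,0.555]}}

```text
clock: 30.45
position: [0.4727, -0.2757, 0.1372]
ee_rot: [-0.0, 1.0, 0.0, -0.0]
ft_force: [-0.6, -0.4, -0.3]
grip_width: 0.554
grasp_force: 4.7
```

Emit:
{"api": "play_rows", "payload": {"plan": [0,0,0,0,0,0.002,0.555,0,0,0,0,0,0.004,0.555,0,0,0,0,0,0.006,0.555,0,0,0,0,0,0.006,0.555]}}

```text
clock: 30.95
position: [0.4726, -0.2756, 0.1311]
ee_rot: [-0.0, 1.0, 0.0, -0.0]
ft_force: [-0.6, -0.1, -1.0]
grip_width: 0.558
grasp_force: 4.7
```

Emit:
{"api": "play_rows", "payload": {"plan": [0,0,0,0,0,0.001,0.555,0,0,0,0,0,0.002,0.555,0,0,0,0,0,0.003,0.555,0,0,0,0,0,0.003,0.555]}}

```text
clock: 31.45
position: [0.4726, -0.2756, 0.1282]
ee_rot: [-0.0, 1.0, 0.0, -0.0]
ft_force: [1.0, -0.0, -0.1]
grip_width: 0.558
grasp_force: 4.7
```

Emit:
{"api": "play_rows", "payload": {"plan": [0,0,0,0,0,0.0007,0.56,0,0,0,0,0,0.0015,0.56,0,0,0,0,0,0.0015,0.56]}}

```text
clock: 31.82
position: [0.4728, -0.2756, 0.1268]
ee_rot: [-0.0, 1.0, 0.0, 0.0]
ft_force: [-0.2, 0.4, -0.9]
grip_width: 0.561
grasp_force: 4.8
```

Emit:
{"api": "play_rows", "payload": {"plan": [0,0,0,0,0,0.0007,0.56,0,0,0,0,0,0.0015,0.56,0,0,0,0,0,0.0015,0.56]}}

```text
clock: 32.2
position: [0.4736, -0.2761, 0.1262]
ee_rot: [-0.0, 1.0, -0.0, 0.001]
ft_force: [0.3, 0.5, 5.8]
grip_width: 0.562
grasp_force: 5.9
```

Emit:
{"api": "play_rows", "payload": {"plan": [0,0,0,0,0,0.0007,0.56,0,0,0,0,0,0.0015,0.56,0,0,0,0,0,0.0015,0.56]}}

```text
clock: 32.58
position: [0.4737, -0.2761, 0.1249]
ee_rot: [-0.0, 1.0, -0.0, 0.001]
ft_force: [1.2, 0.7, 8.2]
grip_width: 0.562
grasp_force: 6.2
```

Seated in the block. Releasing and retreating.

Emit:
{"api": "play_rows", "payload": {"plan": [0,0,0,0,0,-0.001,0.57,0,0,0,0,0,-0.001,0.59,0,0,0,0,0,-0.001,0.62,0,0,0,0,0,-0.001,0.7,0,0,0,0,0,-0.001,0.9,0,0,0,0,0,-0.001,0.9,0,0,0,0,0,-0.001,0.9,0,0,0,0,0,-0.01,0.9,0,0,0,0,0,-0.04,0.9,0,0,0,0,0,-0.09,0.9,0,0,0,0.043,0,-0.095,0.9,0,0,0,0.043,0,-0.095,0.9,0,0,0,0.043,0,-0.095,0.9]}}

```text
clock: 34.2
position: [0.4301, -0.2755, 0.2192]
ee_rot: [-0.0, 1.0, 0.0, 0.001]
ft_force: [0.2, 0.3, 0.1]
grip_width: 0.901
grasp_force: 0.0
```

```bash
python3 - <<'E'
from h import *
import pickle
o=status.get_obs();m=viewer.camera_model('wrist');im=viewer.camera('wrist');print(o['position'],o['clock'],o['ft_force'])
a=np.load('w3.npy');m3=pickle.load(open('w3.pkl','rb'))
# register present view of handles/pivot against the start view
for x,y,w,h,n in((235,235,95,90,'pliers'),(246,212,78,30,'block')):
    t=a[y:y+h,x:x+w];r=cv2.matchTemplate(im,t,cv2.TM_CCOEFF_NORMED);_,s,_,l=cv2.minMaxLoc(r);print(n,s,np.array(l)-[x,y])
g=lambda mm,P:proj(mm,P)
print('expected shift top/block',g(m,[.474,-.2755,.164])-g(m3,[.474,-.2755,.164]),g(m,[.474,-.2755,.072])-g(m3,[.474,-.2755,.072]))
# top view ring compare: before/after
b=viewer.camera('top');p=proj(viewer.camera_model('top'),[.541,.0465,.06]).astype(int);g=b.mean(2)
for v in range(p[1]-10,p[1]+6):print(' '.join('%3d'%q for q in g[v,p[0]-11:p[0]+12]))
E
```

```text
[ 0.43006366 -0.2754614   0.21924941] 34.2 [0.23700458 0.32200989 0.13384648]
pliers 0.9852814078330994 [-2  0]
block 0.8872568607330322 [-2  0]
expected shift top/block [-3.25254758  1.33420278] [-2.27076839  0.69029839]
109 103 115 126 127 132 142 141 137  92  83  98  74  81 114 135 143 153 148 127 116 111 114
101 117 124 148 154 112  90  79  53  36  43  68  36  60  55  58 100 130 158 150 127 128 112
117 115 144 153 125  70  43  63  58  37  60  71  51  65  62  43  34  54 130 158 151 127 114
121 131 149 117  61  56  50  71  54 101 118 114  79  76  67  54  37  33  52 128 158 149 121
131 155 122  57  38  68  68  75  91 146 152 151 107  85  74  72  67  40  33  54 131 160 131
148 150  81  39  39  69  76  90 133 144 141 141 137 109  88  79 101  73  41  36  76 137 145
156 121  55  32  33  65  83 118 146 154 156 156 156 143 121  85  99 111  57  32  30  92 153
147  79  38  33  83  77 107 145 153 157 156 158 154 154 150 105  79 123  79  40  35  76 149
135  60  33  39 124  93 132 151 154 148 134 134 151 157 156 126  90 102 102  52  34  35 139
125  59  32  52 117  98 143 153 156 118  67  56 130 153 157 138 100  81 110  58  32  35 111
102  46  34  73  87  95 147 154 156  95  43  34 100 151 159 140  93  78 102  56  35  33 104
 97  45  33  84  77  82 141 153 158 128  77  66 131 153 158 134  82  74  77  51  37  33 121
111  51  31  68  75  75 124 152 154 158 128 120 152 158 157 108  65  75  73  43  34  33 122
122  56  35  34  76  71  96 140 154 157 156 155 157 156 140  87  53  72  59  36  35  33 132
143  67  34  33  83  75  54  98 133 148 149 144 144 135  94  63  43  73  46  32  31  45 151
156  88  41  34  64  66  47  52  76 108 115 103 101  70  56  43  55  61  41  35  34  92 155
```

```bash
python3 -c "
from workcell import manip
print(manip.hand_in())"
```

```text
the job is handed in; nothing more can be done
None
```

I handed the job in at about 34 s on the robot clock. The ring is closed in the groove on the bearing and the pliers are back upright in their slot. Both are judged from force readings and image measurements; the hand-in call returned no verdict.

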